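# Lower the parts basket into the wash tray

## Task

The parts basket hangs up on its ratchet lift arm and has to go back down into the black tray. With closed fingertips or the outside of the fingers, slide the black tray sideways under the basket until its side lies against the rail. Then press the thumb pad of the release lever down to free the pawl, keep it pressed and gently push the arm right down onto its stop, and let go so that the pawl springs back into the teeth; grip and lift nothing, do not touch the basket, and leave the torch, tin and injector where they are.

Things in the scene. Friction and masses are not known exactly. Their poses are not given: they have to be found in the camera images.
- stand: Fixed grey ratchet stand: foot screwed to the bench, post with a toothed steel quadrant, low rail. Origin: on the bench below the arm's pivot. Its -x points along the arm to the free end, roughly toward the robot; z up. The rail, an 11 mm round steel bar whose top is 62 mm up, runs parallel to x from x = -300 to 45 mm on the -y side, inner side at y = -122 mm. The +y side is open.
- lift_arm (a joint): Angle of the lift arm, rad: 0 = level, down on its rubber stop; positive = free end raised, at most 0.70; starts at 0.46 to 0.60. The arm is 338 mm long from the pivot: two grey flat bars, then a steel tube with a black rubber grip, 22 mm thick, from 240 to 338 mm.
- release (a joint): Angle of the release lever, the long dark steel pawl lever on top of the lift arm, pinned to it 115 mm from the pivot, rad: 0 = sprung up, pawl fully in the teeth; 0.12 = thumb pad fully down. Up to 0.085 while the pawl rides on its teeth; from 0.095 on it is clear. A spring returns it: about 2.5 N on the pad starts it, 4 N presses it fully, some 20 mm.
- thumb_pad (a point): Middle of the upper face of the thumb pad: ribbed dark steel plate 74 mm long (along the arm), 36 mm wide, at the free end of the release lever, above the grip. The point is 285 mm from the pivot along the arm and, with the pad up, 46 mm above the arm's centre line (about 26 mm when pressed); it moves with arm and lever.
- basket: Steel wire basket holding metal parts, 100 x 96 mm, 48 mm deep, hanging level on two straps from a pin in the arm. Origin: on that pin, 160 mm from the pivot; the basket's floor is 112 mm below it. With the arm down the floor is 18 mm above the bench; with the arm raised 0.45 rad or more it clears the tray's rim.
- tray: Loose black plastic tray, 202 mm (its x) by 242 mm (its y), 62 mm high, walls widest at the rim, floor 7 mm thick, about 0.4 kg. Origin: centre of its underside. It starts 70 to 120 mm toward the stand's +y from its place, a little turned. In place, one 202 mm side lies against the rail and its origin is at x = -160 mm, y = 0 in the stand's frame.
- torch: Black pocket torch lying on the bench, 110 mm long, 33 mm thick, to be left alone. Origin: centre of its underside.
- paste_tin: Round flat tin with a green lid, 70 mm wide, 26 mm high, to be left alone. Origin: centre of its underside.
- injector: Grey diesel injector lying on the bench, 144 mm long, 34 mm high, to be left alone. Origin: centre of its underside.
- pivot (a point): Centre of the lift arm's hinge, 130 mm above the stand's origin, axis along the stand's y. The pivot is stiff: the arm stays where it is left and, with the pawl free, takes about 4 to 7 N on the thumb pad to push down. With the pawl in, saw teeth 0.08 rad apart let the arm go up but not down (up to 0.08 rad of play before a tooth holds); do not force it.

How it is judged:
By the outcome, as a careful person would: the job done as asked, in the order asked, and still so for the second after the job is handed in, with the robot touching nothing.
It also fails if it takes over 51 s, if anything falls off the work surface, if the arm or the gripper's body presses on something with over 40 N, if the wrist force passes 120 N, or if a joint passes its speed limit or range.

## Robot

A 7-joint arm with a two-finger parallel gripper is mounted at the origin on a cart in front of the work surface, level with it; the furniture and walls round the work are solid. World frame = base frame: x ahead of the robot, y to its left, z up, the work surface at z = 0. Lengths are in m, angles in rad, forces in N, time in s.
With the tool pointing down it reaches from about 0.4 to 0.925 m from the base axis. Payload 5.6 kg.
Tool frame: the origin (TCP) lies on the centre line of the jaws, within the pads' length; the fingertips stand bot.tip_reach ahead of it and the grasp point (between the pads) lies 2 mm behind it (bot.tip_reach is the distance from the TCP to the fingertips, in m); z points along the fingers, y is the direction in which the jaws open and shut (so a half turn about z gives the same grasp; the last joint's range is limited). The gripper opens to 85 mm and grips with 20 to 120 N. Pads are 22 mm wide; open, the fingers measure 114 mm over their backs; the gripper's body (76 mm by 85 mm) begins 54 mm behind the grasp point. The pads swing forward as they close: fully open they stand 13 mm farther back than shut.
Start: joints at [1.086, 0.468, -0.012, 1.603, 0.006, 1.071, -0.056], TCP at [0.278, -0.588, 0.248] pointing down, gripper open.
Joint ranges: [-2.53, 2.53], [-0.31, 2.02], [-1.57, 1.55], [0.28, 2.44], [-1.29, 4.43], [0.15, 1.84], [-2.92, 2.92]. Speed limits (rad/s): [2.57, 2.57, 3.14, 3.14, 3.14, 3.14, 3.14].

## Interface

Orientations are given as a unit quaternion [x, y, z, w].
In Python, from cell import bot, snapshot, spot_in, outline_of gives the robot as it stands.
- The arm moves only by the tool send_rows, never from a script. Its argument "commands" is a list of rows, each an object with "delta_pos": the shift along the world's x, y, z in cm, a list of three; "twist": the turn, a rotation vector about the world's x, y, z in rad, a list of three; "claw": the finger opening in cm, from 0 to 8.54. A call has 1 to 10 rows; each row shifts and turns the commanded pose from where the row before left it; what a row does not reach is not made up. A row lasts 1/8 s, in which the tool goes at most 62.5 mm and 10.7 degrees, less where a joint would pass 70% of its speed; a pose out of reach is approached as far as the arm can. A call with a gripper value outside its range is refused whole. The fingers move at their own pace and stop on an object; the grip force is fixed at half the most. Time passes only in rows, so rows that do not move let the fingers close. It gives the time, the measured TCP pose, the force and the opening at its end, in the units of the state.
- bot.state(): the state, without advancing time (a new reading comes with each control period).
- snapshot(name): name is "scene" or "side" or "wrist"; returns a dict with "img" (384x512x3 uint8, red, green, blue), "range_z" (384x512 float32, m along the optical axis (not along the pixel's ray), 0 where there is no reading), "camera_matrix" (3x3 intrinsics, pixels), "R" (3x3) and "t" (3): a world point X has camera coordinates R X + t; the wrist camera has in their place "T_tool_cam" (4x4, takes a point from camera to tool coordinates, whose origin is the TCP and whose axes are the flange's). Camera axes: x right, y down, z forward; pixel columns grow to the right and rows downward; lengths in m; the calibration is good to about 2 mm. A picture is of the moment at which its call begins: read the wrist's pose just before it.
- bot.close_job(): hands the job in, once; it reports no verdict.
Trained networks look in the newest picture that a camera, given by its name, has taken for a name from the list of things; names that differ only in an ending like _2 or _b are one class to them, and where a whole thing is asked for, a point or a joint stands for the part that bears it (a point fixed in the world has none). Each returns a list of dicts, best first, with "score" (0 to 1); they miss things now and then, are a little off and sometimes report something else, mostly with a low value. They report only what shows in the picture. A call takes as long as a camera call.
- spot_in(camera, thing): "centre" ([x, y, z] in m, in world coordinates, good to about 4 mm: the middle of the surface that is visible of it).
- outline_of(camera, thing): "region" (384x512 bool, what is visible of it).
The state is a dict: "t": time; "joint_positions": joint angles; "qvel": joint speeds; "tau": joint torques, N m; "tool_pos": TCP position; "ee_rot": TCP orientation; "contact_force": force on the tool from outside, world axes, zero at the start; "moment": the same for the moment, N m; "width": finger opening in m.
Only numpy, scipy, OpenCV 4.12 (cv2) and the standard library are available. Lean on these libraries where they do the work, as an engineer would, in place of code of your own. Each camera call takes 0.05 s, during which the arm holds its last target. There are 200 camera calls.

## Working session

There is one attempt and no reset: what is moved stays moved. The work goes in short steps, Python scripts to look and compute and a tool call to move; the robot and the scene stay as the last step left them, time stands still between calls to the robot, and variables do not carry over. Pictures are saved under pics/ and viewed, about 8 in all and at most 12, crops included, and the job is handed in when it is done.

Besides the shell and the picture viewer there is one more tool, called after "Request:" as name(argument=value, ...) on one line, values as JSON. send_rows: Moves the arm, as the interface text tells. Its arguments: {"type":"object","properties":{"commands":{"type":"array","items":{"type":"object","properties":{"delta_pos":{"type":"array","items":{"type":"number"}},"twist":{"type":"array","items":{"type":"number"}},"claw":{"type":"number"}}}}},"required":["commands"]}

```bash
mkdir -p pics; ls; cat > h.py <<'E'
import numpy as np, cv2
from cell import bot, snapshot, spot_in, outline_of
def cloud(s):
    z=s['range_z'];K=s['camera_matrix'];v,u=np.mgrid[:384,:512]
    c=np.stack([(u-K[0,2])/K[0,0]*z,(v-K[1,2])/K[1,1]*z,z],-1)
    return (c-s['t'])@s['R']
E
python3 - <<'E'
from h import *
print(bot.state(),bot.tip_reach)
S=[]
for n in('scene','side'):
    s=snapshot(n);S.append(s['img']);np.savez('pics/'+n,**s)
    print(n,'campos',(-s['R'].T@s['t']).round(3),s['R'][2].round(2))
    for th in('stand','lift_arm','release','thumb_pad','basket','tray','torch','paste_tin','injector','pivot'):
        try:r=spot_in(n,th);print(th,[(np.round(d['centre'],3),round(d['score'],2)) for d in r[:2]])
        except Exception as e:print(th,e)
    cv2.imwrite(f'pics/{n}0.png',cv2.resize(s['img'][:,:,::-1],(800,600)))
E
```

```text
pics
{'t': 0.0, 'joint_positions': array([ 1.08601675,  0.46836622, -0.01156202,  1.60363283,  0.0060334 ,
        1.07140298, -0.05631371]), 'qvel': array([-1.00281783e-03, -5.83118572e-04, -9.59678307e-04,  4.98217157e-04,
        4.99027347e-06,  7.30595988e-04, -1.21419931e-03]), 'tau': array([ 1.47470569e-04, -5.32387340e+01,  2.16223608e-02, -2.51302475e+01,
        1.13721960e-02,  7.72076921e-03,  1.15521310e-06]), 'tool_pos': array([ 0.2775893 , -0.58715782,  0.24734159]), 'ee_rot': array([ 9.75713239e-01,  2.19049961e-01, -2.77498348e-04, -8.43767190e-04]), 'contact_force': array([-0.29663581, -0.65130206, -0.38708107]), 'moment': array([-0.01106838,  0.02601556, -0.03193534]), 'width': 0.08543818635854465} 0.017
scene campos [0.159 0.339 0.897] [ 0.42 -0.48 -0.77]
stand [(array([ 0.655, -0.043,  0.135]), 0.95)]
lift_arm [(array([ 0.625, -0.049,  0.198]), 0.86)]
release [(array([ 0.594, -0.06 ,  0.266]), 0.82), (array([ 0.439, -0.139,  0.031]), 0.2)]
thumb_pad [(array([ 0.588, -0.056,  0.265]), 0.81), (array([ 0.634, -0.035,  0.108]), 0.36)]
basket [(array([ 0.632, -0.036,  0.104]), 0.78)]
tray [(array([0.6  , 0.05 , 0.002]), 0.74)]
torch [(array([ 0.558, -0.272,  0.028]), 0.61)]
paste_tin [(array([ 0.445, -0.138,  0.03 ]), 0.88)]
injector [(array([0.411, 0.059, 0.016]), 0.83)]
pivot [(array([ 0.654, -0.038,  0.138]), 0.67), (array([ 0.586, -0.057,  0.264]), 0.66)]
side campos [ 0.583 -0.978  0.452] [-0.02  0.93 -0.36]
stand [(array([ 0.702, -0.059,  0.124]), 0.58)]
lift_arm [(array([ 0.65 , -0.068,  0.181]), 0.81)]
release [(array([ 0.661, -0.053,  0.228]), 0.85)]
thumb_pad [(array([ 0.664, -0.05 ,  0.231]), 0.66), (array([ 0.654, -0.077,  0.123]), 0.29)]
basket [(array([ 0.653, -0.079,  0.125]), 0.87)]
tray [(array([ 0.584, -0.014,  0.033]), 0.94)]
torch [(array([ 0.556, -0.293,  0.03 ]), 0.9)]
paste_tin []
injector [(array([0.423, 0.045, 0.016]), 0.5)]
pivot [(array([ 0.706, -0.059,  0.129]), 0.69)]
```

View pics/scene0.png

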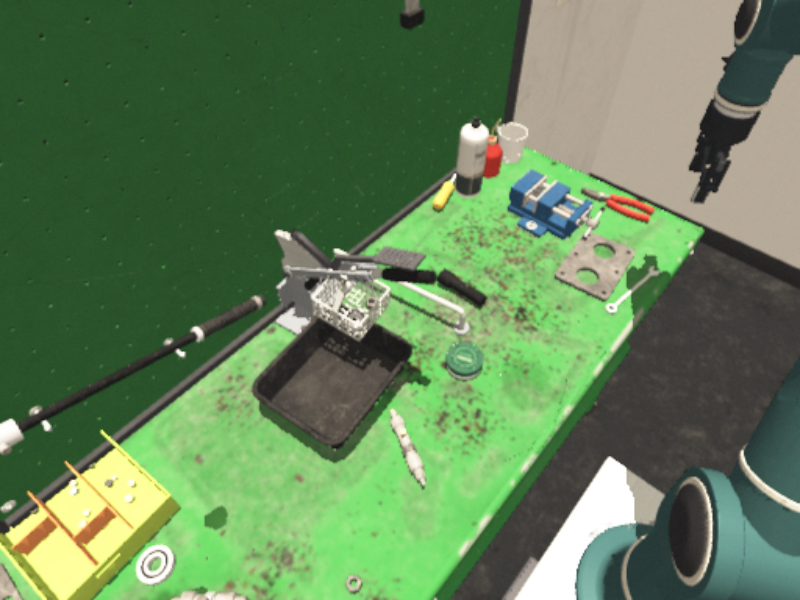

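View pics/side0.png

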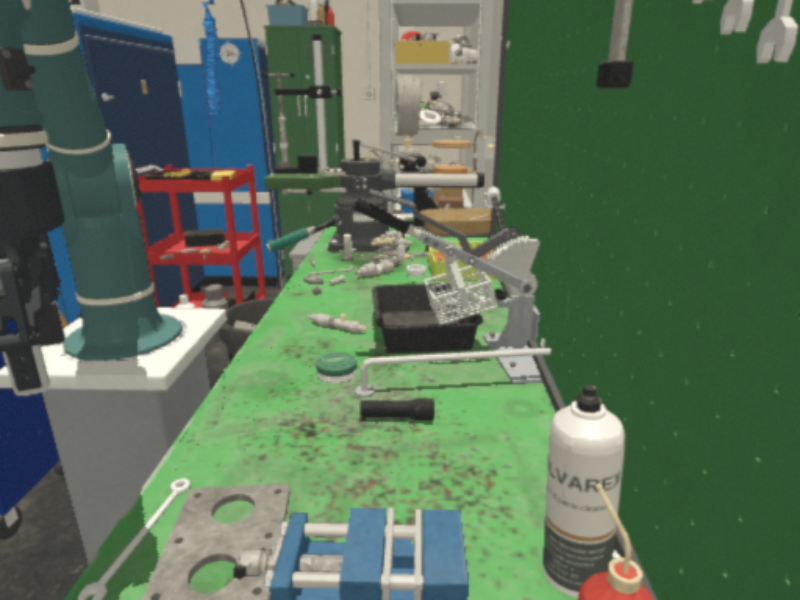

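The scene view shows the tray at about (335,385) left of the basket, and the rail ending at about (460,325). The side view shows the rail from (362,370) to (550,350), with the torch in front of it at (395,408). Next I'll fit the rail, arm and tray geometry.

```bash
python3 - <<'E'
from h import *
for n in('scene','side'):
    s=snapshot(n);P=cloud(s);ok=s['range_z']>0
    box=lambda a:ok&np.all((P>a[0])&(P<a[1]),-1)
    # rail
    m=box(np.array([[.42,-.26,.05],[.82,-.12,.068]]))
    o=outline_of(n,'stand')
    M=o[0]['region'] if o else m
    q=P[m&M]; print(n,'rail pts',len(q),m.sum())
    if len(q)>10:
        l=cv2.fitLine(q[:,:2].astype(np.float32),cv2.DIST_HUBER,0,.01,.01).ravel()
        print(' rail dir',l.round(3),'yaw',np.arctan2(l[1],l[0])%np.pi,'xr',np.percentile(q[:,0],[1,50,99]).round(3),'yr',np.percentile(q[:,1],[1,50,99]).round(3),'z',np.percentile(q[:,2],[5,50,98]).round(3))
    for th in('tray','release','lift_arm','torch','injector','basket','paste_tin'):
        o=outline_of(n,th)
        if not o: continue
        g=o[0]['region']&ok;q=P[g]
        q=q[np.all((q>[.3,-.4,-.02])&(q<[.95,.4,.5]),1)]
        print(th,len(q),'pct2/50/98',np.percentile(q,[2,50,98],axis=0).round(3).tolist())
        if th=='tray':
            r=q[q[:,2]>.053];R=cv2.minAreaRect(r[:,:2].astype(np.float32));print('  rim rect',len(r),R,cv2.boxPoints(R).round(3).tolist())
        if th in('release','lift_arm'):
            l=cv2.fitLine(q.astype(np.float32),cv2.DIST_HUBER,0,.01,.01).ravel();l*=np.sign(l[2])
            print('  dir',l.round(3),'yaw',np.arctan2(-l[1],-l[0]),'pitch',np.arcsin(l[2]))
E
```

```text
scene rail pts 178 280
 rail dir [ 0.99   0.143  0.597 -0.188] yaw 0.1439601 xr [0.497 0.573 0.8  ] yr [-0.208 -0.192 -0.154] z [0.056 0.062 0.066]
tray 4358 pct2/50/98 [[0.492, -0.216, 0.002], [0.665, -0.046, 0.134], [0.796, 0.009, 0.303]]
  rim rect 3447 ((0.6471909284591675, -0.09399501234292984), (0.3349362313747406, 0.18603834509849548), 9.052066802978516) [[0.46700000762939453, -0.02800000086426735], [0.4959999918937683, -0.21199999749660492], [0.8270000219345093, -0.1599999964237213], [0.7979999780654907, 0.024000000208616257]]
release 733 pct2/50/98 [[0.503, -0.269, 0.003], [0.601, -0.057, 0.257], [0.782, -0.034, 0.307]]
  dir [-0.886 -0.142  0.442 -0.621  0.057 -0.252] yaw 0.15936963 pitch 0.4578513
lift_arm 2885 pct2/50/98 [[0.489, -0.215, 0.001], [0.633, -0.057, 0.174], [0.773, -0.002, 0.305]]
  dir [-0.575  0.051  0.817  0.584 -0.066  0.216] yaw -0.08827558 pitch 0.9554851
torch 261 pct2/50/98 [[0.501, -0.288, 0.014], [0.563, -0.273, 0.029], [0.608, -0.263, 0.036]]
injector 358 pct2/50/98 [[0.359, 0.027, 0.011], [0.409, 0.058, 0.022], [0.47, 0.085, 0.036]]
basket 1110 pct
[... 746 characters left out ...]
0.091, 0.19], [0.662, -0.054, 0.229], [0.751, -0.039, 0.303]]
  dir [-0.879 -0.197  0.435 -0.629  0.062 -0.245] yaw 0.22015612 pitch 0.4497496
lift_arm 2293 pct2/50/98 [[0.498, -0.109, 0.01], [0.634, -0.068, 0.166], [0.753, 0.163, 0.291]]
  dir [-0.714 -0.124  0.69  -0.59   0.07  -0.204] yaw 0.1718463 pitch 0.7609617
torch 555 pct2/50/98 [[0.504, -0.294, 0.008], [0.559, -0.289, 0.024], [0.607, -0.276, 0.033]]
injector 1139 pct2/50/98 [[0.576, -0.11, 0.003], [0.632, -0.076, 0.117], [0.686, 0.281, 0.187]]
basket 1011 pct2/50/98 [[0.576, -0.111, 0.004], [0.632, -0.078, 0.114], [0.685, 0.366, 0.183]]
paste_tin 437 pct2/50/98 [[0.414, -0.177, 0.002], [0.447, -0.16, 0.025], [0.478, -0.111, 0.028]]
```

```bash
python3 - <<'E'
from h import *
from scipy.optimize import least_squares
A=[]
for n in('scene','side'):
    s=np.load(f'pics/{n}.npz');P=cloud(s);im=s['img'].astype(int)
    m=(s['range_z']>0)&(P[...,2]>.056)&(P[...,2]<.069)&(im.max(-1)<75)&(P[...,0]>.45)&(P[...,0]<.76)&(P[...,1]>-.13)&(P[...,1]<.22)
    q=P[m][:,:2];A.append(q);print(n,len(q),q.min(0).round(3),q.max(0).round(3))
def res(p,q,w):
    c,sn=np.cos(p[2]),np.sin(p[2]);d=q-p[:2];x=d[:,0]*c+d[:,1]*sn;y=-d[:,0]*sn+d[:,1]*c
    a,b=.101-w,.121-w
    return np.maximum(abs(x)-a,abs(y)-b)
for q in(A[0],A[1],np.vstack(A)):
    r=least_squares(res,[.6,.03,.15],args=(q,.002),loss='soft_l1',f_scale=.003);print('tray',r.x.round(4),r.cost, (abs(r.fun)<.006).mean())
# rail ends & foot & pad
for n in('scene','side'):
    s=np.load(f'pics/{n}.npz');P=cloud(s);ok=s['range_z']>0;im=s['img'].astype(int)
    e=np.array([.989,.149]);f=np.array([-.149,.989])
    O=np.array([.775,-.036]);X=(P[...,:2]-O)@e;Y=(P[...,:2]-O)@f
    m=ok&(abs(Y+.1275)<.015)&(P[...,2]>.045)&(P[...,2]<.07)&(X>-.35)&(X<.1)
    print(n,'rail X',np.percentile(X[m],[0,1,50,99,100]).round(3),'Y',np.percentile(Y[m],[5,50,95]).round(4), 'Yfit',np.polyfit(X[m],Y[m],1).round(4))
    m=ok&(abs(Y)<.05)&(P[...,2]>.2)&(X<.05)&(X>-.4)&(im.max(-1)<80)
    q=np.c_[X,Y][...,None] if 0 else np.stack([X[m],Y[m],P[...,2][m]],1)
    print(' dark high: X',np.percentile(q[:,0],[0,2,50,98]).round(3),'zmax',q[:,2].max())
    for a in np.arange(-.34,.05,.02):
        k=(q[:,0]>=a)&(q[:,0]<a+.02)
        if k.sum()>3: print('  ',a.round(2),k.sum(),'z',q[k,2].min().round(3),q[k,2].max().round(3),'Y',q[k,1].min().round(3),q[k,1].max().round(3))
E
```

```text
scene 426 [ 0.485 -0.077] [0.695 0.174]
side 207 [ 0.497 -0.083] [0.704 0.161]
tray [0.5898 0.0477 0.1424] 0.004366389196623978 0.636150234741784
tray [0.597  0.0455 0.1547] 0.0017259588724235094 0.6714975845410628
tray [0.5912 0.0456 0.1599] 0.006353312570401693 0.6192733017377567
scene rail X [-0.303 -0.3   -0.215  0.013  0.014] Y [-0.1314 -0.1236 -0.1188] Yfit [-0.0026 -0.125 ]
 dark high: X [-0.302 -0.297  0.024  0.036] zmax 0.6224768390310597
   -0.32 10 z 0.277 0.289 Y -0.006 0.008
   -0.3 66 z 0.273 0.295 Y -0.005 0.012
   -0.28 62 z 0.259 0.303 Y -0.0 0.019
   -0.26 56 z 0.251 0.299 Y -0.0 0.019
   -0.24 61 z 0.242 0.291 Y -0.004 0.019
   -0.22 18 z 0.239 0.257 Y 0.003 0.011
   -0.2 8 z 0.221 0.264 Y 0.005 0.018
   -0.18 13 z 0.216 0.257 Y 0.005 0.018
   -0.16 7 z 0.209 0.246 Y 0.004 0.015
   -0.14 12 z 0.217 0.234 Y 0.005 0.007
   -0.12 24 z 0.202 0.228 Y 0.003 0.008
   -0.1 16 z 0.201 0.208 Y -0.002 0.008
   -0.08 21 z 0.2 0.222 Y -0.004 0.008
   -0.06 24 z 0.203 0.232 Y -0.003 0.007
   -0.04 21 z 0.218 0.241 Y -0.003 0.008
   -0.02 7 z 0.223 0.237 Y -0.003 0.008
   0.0 5 z 0.222 0.59 Y -0.048 -0.003
   0.02 700 z 0.205 0.622 Y -0.05 0.05
   0.04 10 z 0.332 0.584 Y 0.044 0.047
side rail X [-0.301 -0.299 -0.146  0.01   0.012] Y [-0.132  -0.1289 -0.124 ] Yfit [ 0.001  -0.1284]
 dark high: X [-0.302 -0.297 -0.237 -0.023] zmax 0.3021075919718378
   -0.3 67 z 0.267 0.293 Y -0.011 0.007
   -0.28 76 z 0.255 0.302 Y -0.016 0.004
   -0.26 65 z 0.247 0.296 Y -0.016 0.004
   -0.24 57 z 0.236 0.264 Y -0.011 -0.003
   -0.22 29 z 0.236 0.281 Y -0.018 0.004
   -0.2 25 z 0.253 0.275 Y -0.006 0.008
   -0.18 10 z 0.245 0.253 Y -0.005 0.0
   -0.16 8 z 0.236 0.245 Y -0.004 0.001
   -0.14 15 z 0.222 0.236 Y -0.004 -0.0
   -0.12 23 z 0.201 0.223 Y -0.004 0.002
   -0.08 22 z 0.2 0.214 Y -0.005 0.001
   -0.06 22 z 0.206 0.224 Y -0.005 0.003
   -0.04 13 z 0.216 0.237 Y -0.002 0.007
   -0.02 5 z 0.224 0.233 Y -0.002 -0.0
```

Request:
send_rows(commands=[{"delta_pos": [0,0,5],"twist": [0,0,0],"claw": 7},{"delta_pos": [0,0,5],"twist": [0,0,0],"claw": 7},{"delta_pos": [1,3,5],"twist": [0,0,0.07],"claw": 7},{"delta_pos": [1.8,5,5],"twist": [0,0,0.08],"claw": 7},{"delta_pos": [2,5.5,0],"twist": [0,0,0.09],"claw": 7},{"delta_pos": [2,5.5,0],"twist": [0,0,0.09],"claw": 7},{"delta_pos": [2,5.5,0],"twist": [0,0,0.09],"claw": 7},{"delta_pos": [2,5.5,0],"twist": [0,0,0.09],"claw": 7},{"delta_pos": [2,5.5,0],"twist": [0,0,0.09],"claw": 7},{"delta_pos": [2,5.5,0],"twist": [0,0,0.09],"claw": 7}])

```text
t: 3.25
tool_pos: [0.4236, -0.1829, 0.4415]
ee_rot: [0.843, 0.537, 0.0, 0.001]
contact_force: [0.2, 0.5, 1.2]
width: 0.0697
```

Request:
send_rows(commands=[{"delta_pos": [2,5.5,0],"twist": [0,0,0.09],"claw": 7},{"delta_pos": [2,5.5,0],"twist": [0,0,0.09],"claw": 7},{"delta_pos": [2,5.5,0],"twist": [0,0,0.09],"claw": 7},{"delta_pos": [2,5.5,0],"twist": [0,0,0.09],"claw": 7},{"delta_pos": [2,5.5,0],"twist": [0,0,0.09],"claw": 7},{"delta_pos": [2,5.5,0],"twist": [0,0,0.09],"claw": 7},{"delta_pos": [2.3,5.2,0],"twist": [0,0,0.05],"claw": 7},{"delta_pos": [0,0,0],"twist": [0,0,0],"claw": 7}])

```text
t: 4.25
tool_pos: [0.5659, 0.202, 0.4399]
ee_rot: [0.649, 0.761, 0.0, -0.002]
contact_force: [-0.3, 0.3, -0.8]
width: 0.0698
```

```bash
cat >> h.py <<'E'
from scipy.spatial.transform import Rotation as Rn
def wcloud():
    st=bot.state();s=snapshot('wrist');T=np.eye(4);T[:3,:3]=Rn.from_quat(st['ee_rot']).as_matrix();T[:3,3]=st['tool_pos']
    M=T@s['T_tool_cam'];s['R']=M[:3,:3].T;s['t']=-M[:3,:3].T@M[:3,3];return s,cloud(s)
def tray_fit(s,P,x0):
    from scipy.optimize import least_squares
    m=(s['range_z']>0)&(P[...,2]>.055)&(P[...,2]<.07)&(s['img'].max(-1)<85)&(P[...,0]>.45)&(P[...,0]<.78)&(P[...,1]>-.18)&(P[...,1]<.2)
    q=P[m][:,:2]
    def res(p):
        d=(q-p[:2])@np.array([[np.cos(p[2]),-np.sin(p[2])],[np.sin(p[2]),np.cos(p[2])]])
        return np.maximum(abs(d[:,0])-.099,abs(d[:,1])-.119)
    r=least_squares(res,x0,loss='soft_l1',f_scale=.003)
    e=np.array([.989,.149]);f=np.array([-.149,.989]);d=r.x[:2]-[.775,-.036]
    print('tray n',len(q),r.x.round(4),'inlier',(abs(r.fun)<.005).mean().round(2),'stand XY',(d@e).round(4),(d@f).round(4));return m
E
python3 - <<'E'
from h import *
s,P=wcloud();m=tray_fit(s,P,[.592,.046,.155])
im=s['img'].copy();im[m]=[255,0,0];cv2.imwrite('pics/w1.png',im[:,:,::-1])
E
```

```text
tray n 1479 [0.5991 0.0452 0.1186] inlier 0.49 stand XY -0.1618 0.1065
```

View pics/w1.png

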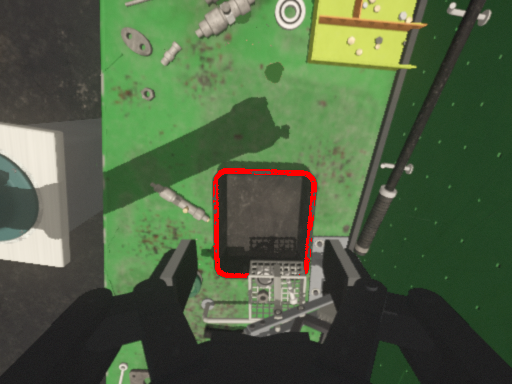

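```bash
python3 - <<'E'
from h import *
s,P=wcloud();m=tray_fit(s,P,[.6,.046,.12])
q=P[m&(P[...,2]>.058)][:,:2].astype(np.float32);R=cv2.minAreaRect(q);print(R)
O=np.array([.775,-.036]);e=np.array([.989,.149]);f=np.array([-.149,.989])
X=(P[...,:2]-O)@e;Y=(P[...,:2]-O)@f
k=(s['range_z']>0)&(abs(Y+.1275)<.02)&(P[...,2]>.05)&(P[...,2]<.07)&(X>-.31)&(X<.05)
print('rail',k.sum(),np.polyfit(X[k],Y[k],1),X[k].min(),X[k].max())
E
```

```text
tray n 1472 [0.5992 0.0453 0.119 ] inlier 0.48 stand XY -0.1618 0.1066
((0.5985438823699951, 0.04827210307121277), (0.20098961889743805, 0.2390555888414383), 7.137181758880615)
rail 249 [ 0.00028169 -0.1226705 ] -0.29503567849540774 -0.10804601234350418
```

Request:
send_rows(commands=[{"delta_pos": [1,0.6,-6],"twist": [0,0,-0.008],"claw": 7},{"delta_pos": [0,0,-6],"twist": [0,0,0],"claw": 7},{"delta_pos": [0,0,-6],"twist": [0,0,0],"claw": 7},{"delta_pos": [0,0,-6],"twist": [0,0,0],"claw": 7},{"delta_pos": [0,0,-6],"twist": [0,0,0],"claw": 7},{"delta_pos": [0,0,-5],"twist": [0,0,0],"claw": 7},{"delta_pos": [0,0,-3.5],"twist": [0,0,0],"claw": 7},{"delta_pos": [0,0,-2],"twist": [0,0,0],"claw": 7},{"delta_pos": [0,0,0],"twist": [0,0,0],"claw": 7}])

```text
t: 5.48
tool_pos: [0.5762, 0.2019, 0.0356]
ee_rot: [0.655, 0.755, -0.001, -0.0]
contact_force: [0.1, -0.1, 0.0]
width: 0.0695
```

Request:
send_rows(commands=[{"delta_pos": [0.15,-1,0],"twist": [0,0,0],"claw": 7},{"delta_pos": [0.15,-1,0],"twist": [0,0,0],"claw": 7},{"delta_pos": [0.15,-1,0],"twist": [0,0,0],"claw": 7},{"delta_pos": [0.15,-1,0],"twist": [0,0,0],"claw": 7},{"delta_pos": [0.15,-1,0],"twist": [0,0,0],"claw": 7},{"delta_pos": [0.15,-1,0],"twist": [0,0,0],"claw": 7},{"delta_pos": [0.15,-1,0],"twist": [0,0,0],"claw": 7},{"delta_pos": [0.15,-1,0],"twist": [0,0,0],"claw": 7},{"delta_pos": [0.15,-1,0],"twist": [0,0,0],"claw": 7},{"delta_pos": [0.15,-1,0],"twist": [0,0,0],"claw": 7}])

```text
t: 6.72
tool_pos: [0.5913, 0.1025, 0.0361]
ee_rot: [0.655, 0.756, -0.0, -0.0]
contact_force: [-0.3, 4.2, 3.0]
width: 0.0697
```

```bash
python3 - <<'E'
from h import *
s=snapshot('scene');P=cloud(s);m=tray_fit(s,P,[.61,-.03,.15])
q=P[m&(P[...,2]>.058)][:,:2].astype(np.float32);print(cv2.minAreaRect(q))
cv2.imwrite('pics/s2.png',cv2.resize(s['img'][120:330,120:340,::-1],None,fx=2.7,fy=2.7))
print(bot.state()['tool_pos'],bot.state()['contact_force'])
E
```

```text
tray n 345 [ 0.6104 -0.021   0.1501] inlier 0.72 stand XY -0.1605 0.0394
((0.6012587547302246, -0.016338616609573364), (0.19309821724891663, 0.2582291066646576), 8.867254257202148)
[0.59162688 0.10035009 0.03581259] [-0.43588052  2.52660704  1.50111871]
```

View pics/s2.png

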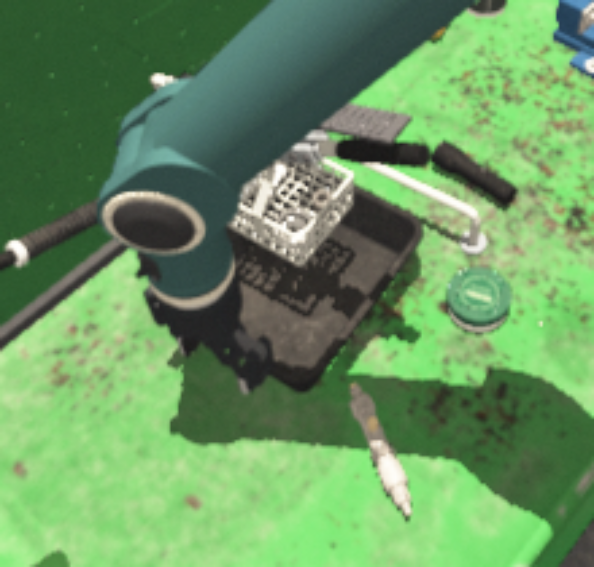

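Request:
send_rows(commands=[{"delta_pos": [0.15,-1,0],"twist": [0,0,0],"claw": 7},{"delta_pos": [0.15,-1,0],"twist": [0,0,0],"claw": 7},{"delta_pos": [0.07,-0.4,0],"twist": [0,0,0],"claw": 7},{"delta_pos": [0,0,0],"twist": [0,0,0],"claw": 7}])

```text
t: 7.28
tool_pos: [0.595, 0.0778, 0.0358]
ee_rot: [0.655, 0.755, -0.001, 0.0]
contact_force: [-0.1, 0.3, -0.1]
width: 0.0701
```

Request:
send_rows(commands=[{"delta_pos": [0.04,-0.25,0],"twist": [0,0,0],"claw": 7},{"delta_pos": [0.04,-0.25,0],"twist": [0,0,0],"claw": 7}])

```text
t: 7.52
tool_pos: [0.5955, 0.0745, 0.0359]
ee_rot: [0.655, 0.756, -0.0, -0.0]
contact_force: [0.6, 2.1, -0.6]
width: 0.0699
```

Request:
send_rows(commands=[{"delta_pos": [0.03,-0.2,0],"twist": [0,0,0],"claw": 7},{"delta_pos": [0.03,-0.2,0],"twist": [0,0,0],"claw": 7}])

```text
t: 7.78
tool_pos: [0.596, 0.0712, 0.036]
ee_rot: [0.655, 0.756, 0.0, -0.001]
contact_force: [-2.1, 6.6, -1.2]
width: 0.0701
```

Request:
send_rows(commands=[{"delta_pos": [0.03,-0.2,0],"twist": [0,0,0],"claw": 7},{"delta_pos": [0,-0.0,0],"twist": [0,0,0],"claw": 7}])

```text
t: 8.02
tool_pos: [0.5956, 0.0711, 0.036]
ee_rot: [0.654, 0.756, 0.001, -0.002]
contact_force: [-2.4, 7.3, -0.9]
width: 0.07
```

```bash
python3 - <<'E'
from h import *
for n in('scene','side'):
    s=snapshot(n);P=cloud(s);m=tray_fit(s,P,[.617,-.05,.15])
cv2.imwrite('pics/s3.png',cv2.resize(s['img'][150:270,200:380,::-1],None,fx=4,fy=4))
E
```

```text
tray n 361 [ 0.615  -0.0521  0.1482] inlier 0.73 stand XY -0.1607 0.0079
tray n 255 [ 0.6099 -0.0619  0.1978] inlier 0.4 stand XY -0.1672 -0.001
```

View pics/s3.png

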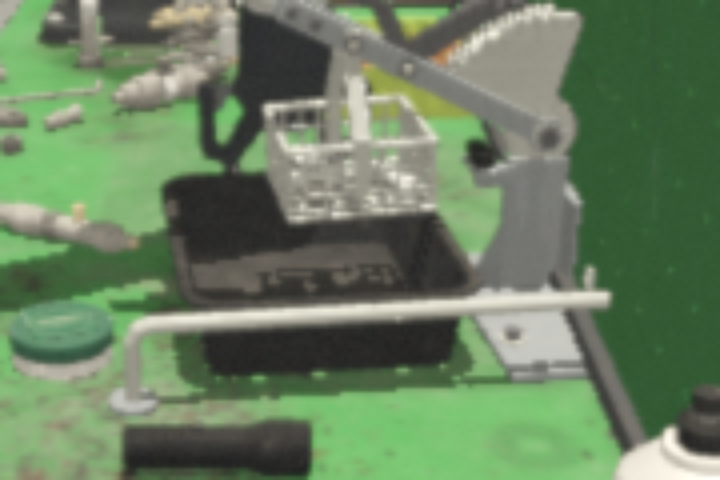

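Request:
send_rows(commands=[{"delta_pos": [0.03,-0.2,0],"twist": [0,0,0],"claw": 7},{"delta_pos": [0.03,-0.2,0],"twist": [0,0,0],"claw": 7}])

```text
t: 8.38
tool_pos: [0.5952, 0.0707, 0.036]
ee_rot: [0.653, 0.757, 0.002, -0.003]
contact_force: [-5.2, 16.2, -0.8]
width: 0.07
```

Request:
send_rows(commands=[{"delta_pos": [0.03,-0.2,0],"twist": [0,0,0],"claw": 7},{"delta_pos": [0.0,0,0],"twist": [0,0,0],"claw": 7}])

```text
t: 8.62
tool_pos: [0.5949, 0.0706, 0.036]
ee_rot: [0.653, 0.758, 0.003, -0.004]
contact_force: [-6.0, 17.8, -1.2]
width: 0.0698
```

Request:
send_rows(commands=[{"delta_pos": [-0.15,1,0],"twist": [0,0,0],"claw": 7},{"delta_pos": [-0.4,3,0],"twist": [0,0,0],"claw": 7},{"delta_pos": [-0.6,4,1],"twist": [0,0,0],"claw": 5},{"delta_pos": [0,0,6],"twist": [0,0,0],"claw": 3},{"delta_pos": [0,0,6],"twist": [0,0,0],"claw": 0},{"delta_pos": [0,0,6],"twist": [0,0,0],"claw": 0},{"delta_pos": [0,0,6],"twist": [0,0,0],"claw": 0},{"delta_pos": [0,0,6],"twist": [0,0,0],"claw": 0},{"delta_pos": [0,0,6],"twist": [0,0,0],"claw": 0},{"delta_pos": [0,0,0],"twist": [0,0,0],"claw": 0}])

```text
t: 9.88
tool_pos: [0.588, 0.1424, 0.4121]
ee_rot: [0.655, 0.755, 0.004, 0.004]
contact_force: [-0.9, 0.2, -0.1]
width: -0.0001
```

```bash
python3 - <<'E'
from h import *
s,P=wcloud();m=tray_fit(s,P,[.617,-.05,.15])
print(bot.state()['tool_pos'],bot.state()['ee_rot'],bot.state()['t'])
O=np.array([.775,-.036]);e=np.array([.989,.149]);f=np.array([-.149,.989])
X=(P[...,:2]-O)@e;Y=(P[...,:2]-O)@f;ok=s['range_z']>0
q=np.stack([X,Y],-1)[m].astype(np.float32);print(cv2.minAreaRect(q))
for n in('scene','wrist'):
    print(n,[(np.round(d['centre'],3),round(d['score'],2)) for d in (snapshot(n) and spot_in(n,'thumb_pad'))[:2]])
k=ok&(abs(Y)<.03)&(P[...,2]>.18)&(X<-.2)&(X>-.35)
for a in np.arange(-.32,-.2,.01):
    j=k&(X>=a)&(X<a+.01)
    if j.sum()>3:print(a.round(2),j.sum(),'ztop',np.percentile(P[...,2][j],95).round(3),'Y',np.percentile(Y[j],[3,97]).round(3))
im=s['img'].copy();im[m]=[255,0,0];cv2.imwrite('pics/w4.png',im[:,:,::-1])
E
```

```text
tray n 413 [ 0.6197 -0.0587  0.1763] inlier 0.59 stand XY -0.157 0.0007
[0.58700867 0.14163104 0.40872573] [0.65540131 0.75527613 0.00148339 0.00221203] 9.925
((-0.16253241896629333, 0.03163832426071167), (0.19745656847953796, 0.18333983421325684), 1.4665428400039673)
scene [(array([ 0.592, -0.057,  0.263]), 0.88)]
wrist [(array([ 0.617, -0.055,  0.25 ]), 0.5), (array([ 0.444, -0.132,  0.028]), 0.31)]
```

View pics/w4.png

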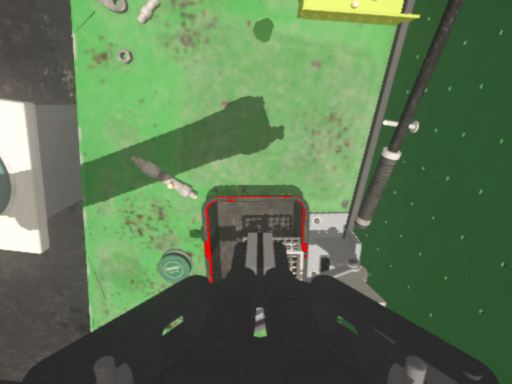

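The tray's far side lies against the rail. The fit gives stand X of about -0.16 and Y of about 0, square to the rail. Now I'll move above the thumb pad.

Request:
send_rows(commands=[{"delta_pos": [-1.2,-5.3,0],"twist": [0,0,0],"claw": 0},{"delta_pos": [-1.2,-5.3,0],"twist": [0,0,0],"claw": 0},{"delta_pos": [-1.2,-5.3,0],"twist": [0,0,0],"claw": 0},{"delta_pos": [-1.1,-5.4,0],"twist": [0,0,0],"claw": 0},{"delta_pos": [0,0,-4],"twist": [0,0,0],"claw": 0},{"delta_pos": [0,0,-2],"twist": [0,0,0],"claw": 0},{"delta_pos": [0,0,0],"twist": [0,0,0],"claw": 0}])

```text
t: 11.0
tool_pos: [0.5377, -0.0712, 0.3436]
ee_rot: [0.655, 0.756, -0.001, -0.002]
contact_force: [0.4, -0.2, -0.3]
width: 0.0001
```

```bash
python3 - <<'E'
from h import *
print(bot.state()['tool_pos'],bot.state()['contact_force'])
a=snapshot('side');b=snapshot('scene')
print([(np.round(d['centre'],3),round(d['score'],2)) for d in spot_in('side','thumb_pad')[:2]])
i=cv2.resize(a['img'][60:230,150:370,::-1],(400,310));
j=cv2.resize(b['img'][100:270,150:370,::-1],(400,310));cv2.imwrite('pics/p5.png',np.hstack([i,j]))
P=cloud(a);O=np.array([.775,-.036]);e=np.array([.989,.149]);f=np.array([-.149,.989])
E
```

```text
[ 0.53774503 -0.07119028  0.34363077] [ 0.44996201 -0.19567269 -0.31090246]
[(array([ 0.662, -0.052,  0.231]), 0.6), (array([ 0.639, -0.081,  0.118]), 0.46)]
```

View pics/p5.png

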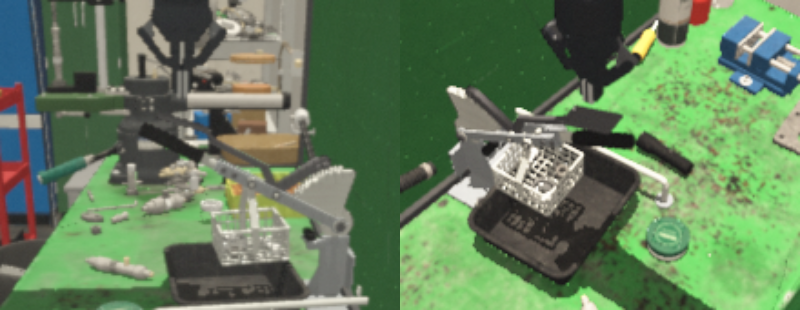

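```bash
python3 - <<'E'
from h import *
O=np.array([.775,-.036]);e=np.array([.989,.149]);f=np.array([-.149,.989])
out=[]
for n,c in(('scene',(100,270,150,370)),('side',(60,230,150,370))):
    s=np.load(f'pics/{n}.npz');P=cloud(s);im=s['img'].copy()
    if n=='scene':
        for u,v in((248,162),(256,165),(264,168),(256,168),(262,175),(285,180)):
            p=P[v,u];d=p[:2]-O;print((u,v),'stand',(d@e).round(3),(d@f).round(3),p[2].round(3),im[v,u])
    im=cv2.resize(im[c[0]:c[1],c[2]:c[3]],(400,310),interpolation=0)
    def pr(X,Y,Z):
        w=np.r_[O+X*e+Y*f,Z];q=s['R']@w+s['t'];q=s['camera_matrix']@q;u=q[:2]/q[2];return ((u-[c[2],c[0]])*[400/220,310/170])
    for th,col in((.46,(255,0,0)),(.52,(255,0,255))):
        C,S=np.cos(th),np.sin(th)
        pts=[pr(-(r*C-h*S),y,.13+r*S+h*C) for r,h,y in((.248,.046,-.018),(.322,.046,-.018),(.322,.046,.018),(.248,.046,.018))]
        cv2.polylines(im,[np.int32(np.round(pts))],True,col,1)
        for r in(.24,.338):
            cv2.circle(im,tuple(np.int32(pr(-r*C,0,.13+r*S)).tolist()),2,col,-1)
    out.append(im[:,:,::-1])
cv2.imwrite('pics/p6.png',np.hstack(out))
E
```

```text
(248, 162) stand -0.219 0.001 0.291 [142 134 129]
(256, 165) stand -0.244 0.004 0.298 [125 118 113]
(264, 168) stand -0.269 0.01 0.308 [145 137 131]
(256, 168) stand -0.251 0.015 0.301 [130 121 116]
(262, 175) stand -0.262 0.008 0.277 [24 24 22]
(285, 180) stand -0.22 -0.198 0.026 [42 39 38]
```

View pics/p6.png

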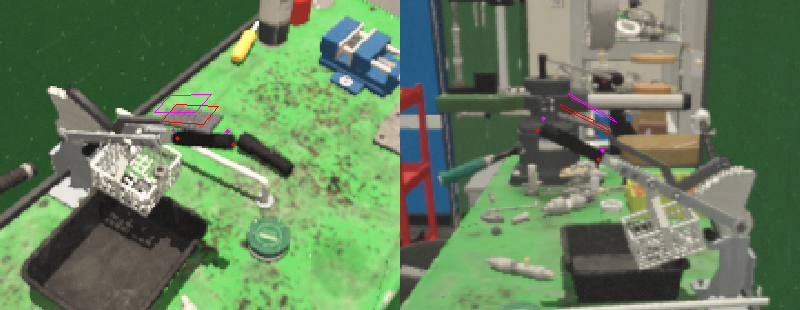

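Request:
send_rows(commands=[{"delta_pos": [0,0,-1.5],"twist": [0,0,0],"claw": 0},{"delta_pos": [0,0,-0.7],"twist": [0,0,0],"claw": 0},{"delta_pos": [0,0,0],"twist": [0,0,0],"claw": 0}])

```text
t: 11.52
tool_pos: [0.5387, -0.0707, 0.3233]
ee_rot: [0.655, 0.756, -0.0, -0.001]
contact_force: [0.3, -0.3, 0.1]
width: -0.0
```

Request:
send_rows(commands=[{"delta_pos": [-0.2,0,-0.5],"twist": [0,0,0],"claw": 0},{"delta_pos": [-0.2,0,-0.5],"twist": [0,0,0],"claw": 0}])

```text
t: 11.78
tool_pos: [0.5351, -0.0708, 0.314]
ee_rot: [0.655, 0.756, 0.0, 0.0]
contact_force: [-0.0, 0.4, 5.6]
width: 0.0001
```

Request:
send_rows(commands=[{"delta_pos": [-0.2,-0.03,-0.5],"twist": [0,0,0],"claw": 0},{"delta_pos": [-0.2,-0.03,-0.5],"twist": [0,0,0],"claw": 0}])

```text
t: 12.02
tool_pos: [0.5309, -0.0715, 0.3044]
ee_rot: [0.655, 0.756, -0.0, 0.0]
contact_force: [-0.6, -0.3, 5.0]
width: 0.0
```

Request:
send_rows(commands=[{"delta_pos": [-0.25,-0.04,-0.5],"twist": [0,0,0],"claw": 0},{"delta_pos": [-0.25,-0.04,-0.5],"twist": [0,0,0],"claw": 0}])

```text
t: 12.28
tool_pos: [0.5257, -0.0723, 0.2946]
ee_rot: [0.655, 0.756, -0.0, 0.0]
contact_force: [-2.8, -0.7, 7.6]
width: 0.0003
```

Request:
send_rows(commands=[{"delta_pos": [-0.25,-0.04,-0.5],"twist": [0,0,0],"claw": 0},{"delta_pos": [-0.25,-0.04,-0.5],"twist": [0,0,0],"claw": 0}])

```text
t: 12.52
tool_pos: [0.5206, -0.0732, 0.2845]
ee_rot: [0.655, 0.756, -0.001, 0.0]
contact_force: [-4.3, -1.2, 6.3]
width: 0.0003
```

Request:
send_rows(commands=[{"delta_pos": [-0.3,-0.04,-0.5],"twist": [0,0,0],"claw": 0},{"delta_pos": [-0.3,-0.04,-0.5],"twist": [0,0,0],"claw": 0},{"delta_pos": [-0.24,-0.03,-0.5],"twist": [0,0,0],"claw": 0}])

```text
t: 12.9
tool_pos: [0.5131, -0.0742, 0.2695]
ee_rot: [0.655, 0.756, 0.0, 0.001]
contact_force: [1.2, -0.1, 4.7]
width: 0.0001
```

```bash
python3 - <<'E'
from h import *
s=snapshot('side');i=cv2.resize(s['img'][80:240,180:370,::-1],(594,500));cv2.imwrite('pics/p7.png',i)
print(bot.state()['tool_pos'],bot.state()['contact_force'])
E
```

```text
[ 0.51264506 -0.07428354  0.26870239] [ 1.91073585 -0.80238289  2.93757855]
```

View pics/p7.png

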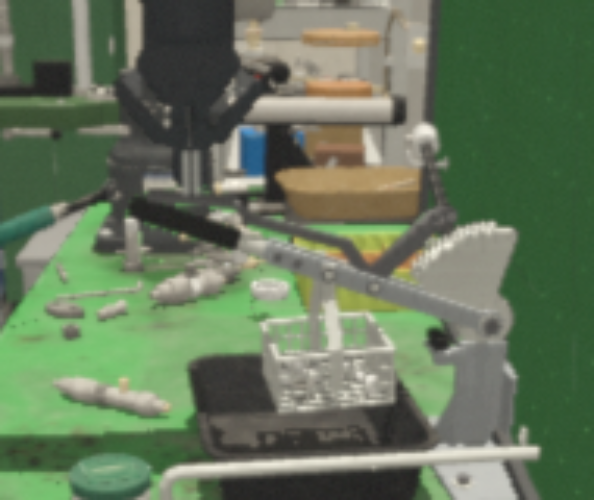

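Request:
send_rows(commands=[{"delta_pos": [-0.25,-0.04,-0.65],"twist": [0,0,0],"claw": 0},{"delta_pos": [-0.25,-0.04,-0.65],"twist": [0,0,0],"claw": 0},{"delta_pos": [-0.25,-0.04,-0.65],"twist": [0,0,0],"claw": 0},{"delta_pos": [-0.25,-0.04,-0.65],"twist": [0,0,0],"claw": 0}])

```text
t: 13.45
tool_pos: [0.5028, -0.0759, 0.2429]
ee_rot: [0.655, 0.756, 0.0, 0.0]
contact_force: [-0.1, -0.8, 4.9]
width: -0.0001
```

Request:
send_rows(commands=[{"delta_pos": [-0.2,-0.03,-0.7],"twist": [0,0,0],"claw": 0},{"delta_pos": [-0.2,-0.03,-0.7],"twist": [0,0,0],"claw": 0},{"delta_pos": [-0.2,-0.03,-0.7],"twist": [0,0,0],"claw": 0},{"delta_pos": [-0.2,-0.03,-0.7],"twist": [0,0,0],"claw": 0}])

```text
t: 13.95
tool_pos: [0.4946, -0.077, 0.2147]
ee_rot: [0.655, 0.756, 0.0, 0.0]
contact_force: [0.2, -1.8, 4.3]
width: -0.0003
```

Request:
send_rows(commands=[{"delta_pos": [-0.12,-0.02,-0.6],"twist": [0,0,0],"claw": 0},{"delta_pos": [-0.12,-0.02,-0.6],"twist": [0,0,0],"claw": 0},{"delta_pos": [-0.1,-0.02,-0.6],"twist": [0,0,0],"claw": 0},{"delta_pos": [-0.1,-0.02,-0.6],"twist": [0,0,0],"claw": 0},{"delta_pos": [-0.05,-0.0,-0.4],"twist": [0,0,0],"claw": 0}])

```text
t: 14.58
tool_pos: [0.4895, -0.0778, 0.1866]
ee_rot: [0.655, 0.756, -0.0, -0.0]
contact_force: [-2.4, -0.9, 4.5]
width: 0.0001
```

Request:
send_rows(commands=[{"delta_pos": [-0.04,0,-0.3],"twist": [0,0,0],"claw": 0},{"delta_pos": [-0.04,0,-0.3],"twist": [0,0,0],"claw": 0}])

```text
t: 14.82
tool_pos: [0.4888, -0.0779, 0.1809]
ee_rot: [0.655, 0.756, -0.0, -0.0]
contact_force: [-2.7, -1.6, 4.2]
width: 0.0001
```

Request:
send_rows(commands=[{"delta_pos": [-0.02,0,-0.3],"twist": [0,0,0],"claw": 0}])

```text
t: 14.95
tool_pos: [0.4885, -0.0779, 0.1779]
ee_rot: [0.655, 0.756, -0.0, -0.0]
contact_force: [-2.9, -2.5, 3.9]
width: 0.0001
```

Request:
send_rows(commands=[{"delta_pos": [-0.02,0,-0.3],"twist": [0,0,0],"claw": 0}])

```text
t: 15.08
tool_pos: [0.4882, -0.0779, 0.1748]
ee_rot: [0.655, 0.756, -0.0, -0.0]
contact_force: [-2.6, -2.3, 3.9]
width: -0.0002
```

Tip z is 0.158 and the stop is expected at about 0.153–0.155, so I'll keep going slowly until the force rises.

Request:
send_rows(commands=[{"delta_pos": [0,0,-0.2],"twist": [0,0,0],"claw": 0},{"delta_pos": [0,0,-0.2],"twist": [0,0,0],"claw": 0}])

```text
t: 15.32
tool_pos: [0.4882, -0.078, 0.1717]
ee_rot: [0.655, 0.756, -0.001, -0.0]
contact_force: [-8.9, -2.7, 20.4]
width: -0.0
```

Request:
send_rows(commands=[{"delta_pos": [0,0,-0.2],"twist": [0,0,0],"claw": 0}])

```text
t: 15.45
tool_pos: [0.4883, -0.078, 0.1708]
ee_rot: [0.655, 0.756, -0.001, 0.0]
contact_force: [-12.7, -2.2, 30.5]
width: -0.0002
```

Request:
send_rows(commands=[{"delta_pos": [0,0,-0.15],"twist": [0,0,0],"claw": 0}])

```text
t: 15.58
tool_pos: [0.4883, -0.0781, 0.1701]
ee_rot: [0.655, 0.756, -0.002, 0.0]
contact_force: [-15.6, -2.9, 36.6]
width: -0.0003
```

Request:
send_rows(commands=[{"delta_pos": [0,0,0.5],"twist": [0,0,0],"claw": 0},{"delta_pos": [0,0,0.7],"twist": [0,0,0],"claw": 0},{"delta_pos": [0,0,1.5],"twist": [0,0,0],"claw": 0},{"delta_pos": [0,0,4],"twist": [0,0,0],"claw": 0},{"delta_pos": [0,0,6],"twist": [0,0,0],"claw": 0},{"delta_pos": [0,0,6],"twist": [0,0,0],"claw": 0},{"delta_pos": [0,0,4],"twist": [0,0,0],"claw": 0},{"delta_pos": [0,0,0],"twist": [0,0,0],"claw": 0}])

```text
t: 16.58
tool_pos: [0.4903, -0.0766, 0.3982]
ee_rot: [0.654, 0.756, 0.002, 0.003]
contact_force: [0.0, -0.2, -0.7]
width: -0.0002
```

```bash
python3 - <<'E'
from h import *
a=snapshot('side');b=snapshot('scene')
O=np.array([.775,-.036]);e=np.array([.989,.149]);f=np.array([-.149,.989])
for n,s in(('side',a),('scene',b)):
    P=cloud(s);tray_fit(s,P,[.617,-.06,.15])
    X=(P[...,:2]-O)@e;Y=(P[...,:2]-O)@f;z=P[...,2]
    for a0 in(-.35,-.33,-.31,-.29,-.27,-.25,-.2,-.16):
        k=(s['range_z']>0)&(abs(Y)<.025)&(X>a0)&(X<a0+.02)&(z>.09)&(z<.25)
        if k.sum()>3: print(n,a0,k.sum(),np.percentile(z[k],[3,50,97]).round(3))
    for th in('torch','paste_tin','injector'):
        print(th,[np.round(d['centre'],3) for d in spot_in(n,th)[:1]])
i=cv2.resize(a['img'][110:260,180:370,::-1],(400,316));j=cv2.resize(b['img'][110:290,130:350,::-1],(400,316));cv2.imwrite('pics/p8.png',np.hstack([i,j]))
print(bot.state()['tool_pos'],bot.state()['contact_force'])
E
```

```text
tray n 283 [ 0.61   -0.0683  0.1822] inlier 0.57 stand XY -0.168 -0.0074
side -0.35 20 [0.122 0.134 0.14 ]
side -0.33 80 [0.121 0.138 0.174]
side -0.31 99 [0.124 0.14  0.177]
side -0.29 101 [0.123 0.14  0.179]
side -0.27 94 [0.122 0.14  0.181]
side -0.25 78 [0.125 0.138 0.18 ]
side -0.2 103 [0.124 0.138 0.169]
side -0.16 116 [0.108 0.137 0.167]
torch [array([ 0.557, -0.295,  0.027])]
paste_tin [array([ 0.449, -0.159,  0.025])]
injector [array([0.422, 0.044, 0.016])]
tray n 616 [ 0.6086 -0.0589  0.1456] inlier 0.4 stand XY -0.1679 0.0022
scene -0.35 28 [0.128 0.139 0.143]
scene -0.33 122 [0.133 0.172 0.177]
scene -0.31 140 [0.133 0.176 0.179]
scene -0.29 143 [0.133 0.178 0.182]
scene -0.27 142 [0.132 0.181 0.184]
scene -0.25 88 [0.132 0.143 0.184]
scene -0.2 104 [0.127 0.141 0.172]
scene -0.16 86 [0.119 0.14  0.169]
torch [array([ 0.559, -0.272,  0.03 ])]
paste_tin [array([ 0.44 , -0.139,  0.029])]
injector [array([0.409, 0.058, 0.02 ])]
[ 0.48832277 -0.07756836  0.39370046] [-0.59571876 -0.6673065  -0.16388137]
```

View pics/p8.png

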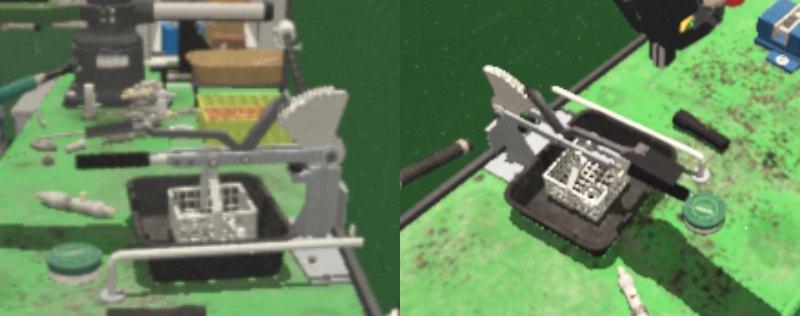

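```bash
python3 -c "
from cell import bot
print(bot.close_job(),bot.state()['t'])"
```

```text
the job is handed in; nothing more can be done
the job is handed in; nothing more can be done
```

The job is done and handed in at about 17 s: the tray is under the basket against the rail, and the lift arm is down on its stop.

- **Tray:** I slid it with the outside of the half-open fingers, about 11 cm, until it stopped moving and the force rose to 19 N. The wrist camera fit just after the push gave its origin at x = -157 to -163 mm, y ≈ 1 mm in the stand's frame, against targets of -160 and 0.
- **Lever and arm:** With closed fingertips I pressed the thumb pad and followed the arc down, at about 3 to 9 N. On the stop the force rose to 37 N vertically, about 40 N in all with the sideways part. That was firmer than the "gently" you asked for. I then lifted straight off.
- **Last checks:** In both cameras the arm is level, with the grip's upper side at 0.14 m along its length. The thumb pad is back up at about 0.18 m, against 0.176 m expected. The basket sits inside the tray. The torch, tin and injector are within their measuring noise of where they started, and the robot is about 20 cm clear of everything.
- **Disagreements:** With the arm down and partly blocking the view, the last tray fits were noisier: x ≈ -168 mm, and y = -7 mm from one camera and +2 mm from the other. I trusted the clearer wrist view and the last picture, which shows the tray against the rail. I did not see the pawl itself in the teeth. I inferred it from the pad having sprung back.

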